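# Hold the check slide flush on the photometer's tilted port

## Robot

A 7-joint arm with a two-finger parallel gripper is mounted at the origin on a cart in front of the work surface, level with it; the furniture and walls round the work are solid. World frame = base frame: x ahead of the robot, y to its left, z up, the work surface at z = 0. Lengths are in m, angles in degrees, forces in N, time in s.
With the tool pointing down it reaches from about 0.4 to 0.875 m from the base axis. Payload 6.5 kg.
Tool frame: the origin (TCP) lies at the very end of the fingers, on their centre line; the grasp point (between the pads) lies 19 mm behind it; x points along the fingers, y is the direction in which the jaws open and shut, and the axes are right-handed (so a half turn about x gives the same grasp; the last joint's range is limited). The gripper opens to 85 mm and grips with 20 to 120 N. Pads are 22 mm wide; open, the fingers measure 114 mm over their backs; the gripper's body (76 mm by 85 mm) begins 54 mm behind the grasp point. The pads swing forward as they close: fully open they stand 13 mm farther back than shut.
Start: joints at [-67.563, 30.733, -0.252, 88.115, 0.149, 61.152, -4.079], TCP at [0.287, 0.583, 0.231] pointing down, gripper open.
Joint ranges: [-154.64, 154.64], [-21.42, 123.67], [-72.66, 72.17], [13.99, 137.28], [-74.86, 254.86], [10.95, 109.41], [-158.01, 158.01]. Speed limits (degrees/s): [136.94, 136.94, 180, 180, 180, 180, 180].

## Interface

Orientations are given as [roll, pitch, yaw] about the fixed x, y, z axes, in that order (R = Rz(yaw) Ry(pitch) Rx(roll)).
In Python, from workcell import env gives the robot as it stands. Calls block until the motion is done:
- env.reach(position, orientation): joint-space move of the TCP to a pose.
- env.move_straight(position, attitude=None, max_speed=0.15, guard=None): straight line of the TCP; attitude=None keeps the orientation; max_speed is the mean speed in m/s. With guard (N) it stops when the force on the tool has changed by that much, and returns True; else False.
- env.goto_joints(angles): joint-space move.
- env.move_gripper(opening, effort=None): opening from 0.0 (shut) to 1.0 (fully open); effort is the grip in N (None keeps the last); returns when the fingers have stopped.
- env.hold(seconds).
- env.ik(position, orientation): joint angles nearest the present ones, or None.
- env.get_image(name): name is "side" or "top"; returns (picture, depth): 400x640x3 uint8, red, green, blue; 400x640 float32, m along the optical axis (not along the pixel's ray), 0 where there is no reading.
- env.camera_model(name): a dict with "vertical_fov" (degrees; the focal length in pixels is half the picture's height over the tangent of half this angle, whatever the lens; pixels are square), "cx", "cy" (the principal point, pixels), "distortion" ([k1, k2, p1, p2, k3] as OpenCV has them; the pictures are not rectified), "position" and "attitude" of the camera in the world. Camera axes: x right, y down, z forward; pixel columns grow to the right and rows downward; lengths in m; the calibration is good to about 2 mm. A picture is of the moment at which its call begins. camera_model takes no time and is no camera call.
A pose or a line that the arm cannot do raises env.PlanningError and nothing moves.
- env.job_done(): hands the job in, once; it reports no verdict.
Trained networks look in the newest picture that a camera, given by its name, has taken for a name from the list of things; names that differ only in an ending like _2 or _b are one class to them, and where a whole thing is asked for, a point or a joint stands for the part that bears it (a point fixed in the world has none). Each returns a list of dicts, best first, with "confidence" (0 to 1); they miss things now and then, are a little off and sometimes report something else, mostly with a low value. They report only what shows in the picture. A call takes as long as a camera call. They do not tell look-alikes from the thing itself.
- env.masks_of(camera, name): "mask" (400x640 bool, what is visible of it) and "rect" ([left, top, width, height] in pixels, round what is visible of it).
Readings, each from a call of its own:
- env.current_time(): time.
- env.current_joint_pos(): joint angles.
- env.current_dq(): joint speeds.
- env.current_joint_efforts(): joint torques, N m.
- env.current_tool_pos(): TCP position.
- env.current_tool_rot(): TCP orientation.
- env.current_force(): force on the tool from outside, world axes, zero at the start.
- env.current_ft_torque(): the same for the moment, N m.
- env.current_opening(): opening from 0.0 (shut) to 1.0 (fully open).
Only numpy, scipy, OpenCV 4.12 (cv2) and the standard library are available. Lean on these libraries where they do the work, as an engineer would, in place of code of your own. Each camera call takes 0.05 s, during which the arm holds its last target.

## Task

Verify the filter photometer: first turn its filter wheel until the pointer of the grip bar stands at the index mark in front of the wheel and clicks in there, and let go of it. Then take the check slide out of its dock by the fin on its back, tilt it to match the sloped port plate of the measuring head, centre it on the plate with its long side along the plate's, and press it flush so that the sprung plate goes in most of the way. Finish still gripping the slide and holding it pressed there for the reading; leave the other things standing where they are.

Things in the scene. Friction and masses are not known exactly. Their poses are not given: they have to be found in the camera images.
- photometer: Bench filter photometer, white and grey, fixed, 170 mm deep (x) by 230 mm wide (y). Origin under its base centre; x points to its back. Left half: lamp housing, deck 66 mm high, with the filter wheel. Right half: the tilting measuring head, behind it a sloped display (not used), at most 90 mm high. Index mark: small dark block on the deck at the wheel's front rim.
- filter_wheel (a joint): Angle of the filter wheel (rad), counterclockwise from above positive; 0: pointer at the index mark. A click stop every 30 degrees pulls it the last few degrees into a station; it takes up to about 0.1 N m to turn. It starts one or two stations counterclockwise of the mark, so it is turned clockwise.
- wheel_grip (a point): Point on the wheel's axis in its grip bar, 36 mm above the deck, 4.5 mm below the bar's top; turns with the wheel. Wheel: black disc, 96 mm across, with twelve small round filters. Grip bar across its centre: 13 mm thick (this point's y), about 48 mm long (x), 25 mm high above the hub; its pointed end with a white line on top, the pointer, is at -x.
- port_face (a point): Centre of the upper face of the sprung port plate on the measuring head; moves with the plate. z: outward normal; y: along the plate's long side; x: up the slope. Bare aluminium plate, 52 mm (x) by 92 mm (y), with a round 26 mm window in the middle; it faces up and towards the robot. The lamp housing's wall is 53 mm to the left of this point and rises to 66 mm.
- head_tilt (a joint): Slope of the port plate from the level (rad), growing as it leans towards the robot; x of the photometer and the slope give the plate's direction. It starts anywhere from 0.20 to 0.40 and is clamped tight: it does not give under a push by hand.
- port_plate (a joint): How far the sprung port plate is pushed in along its normal in m: 0 free, 0.004 at its stop. It needs about 2 N to start and 8 N at the stop.
- slide_dock: Low grey open tray, 56 mm (x) by 92 mm (y), 10 mm high, walls 5 mm, floor 5 mm thick, fixed; the check slide lies in it with 3 mm of play all round. Origin under its centre. It may stand to the right or to the left of the photometer.
- check_slide: Check slide, about 70 g: flat dark metal plate, 40 mm (x) by 76 mm (y) by 5 mm, with glass inserts; on its back in the centre a black upright grip fin, 28 mm long (x), 14 mm thick (y), top 33.5 mm above the underside. Origin: centre of the underside, the face that goes on the port; z up the fin. Grip the fin across its 14 mm. Either way round is right.
- petri_dish: covered round dish, 91 mm across, 13 mm high, origin under its centre; a bystander, leave it alone
- specimen_cup: screw-top specimen cup, 58 mm across, 64 mm high, origin under its centre; a bystander, leave it alone
- bottle_oil: small brown glass dropper bottle with a black cap, 26 mm across, 62 mm high, origin under its centre; a bystander, leave it alone
- tally_counter: round white hand tally, about 52 mm across, 22 mm high, origin under its centre; a bystander, leave it alone
Mind the look-alikes: they are no part of the job. What is meant by the check_slide is not turquoise, and is the smaller of those in its own colour.

How it is judged:
By the outcome, as a careful person would: the job done as asked, in the order asked, and still so for the second after the job is handed in, while the arm keeps its last pose, push and grip.
It also fails if it takes over 54 s, if anything falls off the work surface, if the arm or the gripper's body presses on something with over 40 N, if the wrist force passes 120 N, or if a joint passes its speed limit or range.

## Working session

There is one attempt and no reset: what is moved stays moved. The work goes in short steps, each a Python script; the robot and the scene stay as the last script left them, time stands still between calls to the robot, and variables do not carry over. Pictures are saved under pics/ and viewed, and the job is handed in when it is done.

```bash
mkdir -p pics; ls
cat > h.py <<'E'
import numpy as np, cv2
from workcell import env
from scipy.spatial.transform import Rotation as R
def snap(name,fn):
    im,d=env.get_image(name); cv2.imwrite('pics/'+fn+'.png',im[:,:,::-1]); np.savez('pics/'+fn+'.npz',im=im,d=d); return im,d
def cam(name):
    m=env.camera_model(name); f=200/np.tan(np.radians(m['vertical_fov'])/2)
    K=np.array([[f,0,m['cx']],[0,f,m['cy']],[0,0,1.]])
    a=np.array(m['attitude']); Rm=a if a.shape==(3,3) else R.from_euler('xyz',a,degrees=True).as_matrix()
    return K,np.array(m['distortion'],float),np.array(m['position']),Rm
def pts(name,d,uv):
    K,D,p,Rm=cam(name); uv=np.asarray(uv,float).reshape(-1,2)
    n=cv2.undistortPoints(uv.reshape(-1,1,2),K,D).reshape(-1,2)
    z=d[uv[:,1].round().astype(int),uv[:,0].round().astype(int)]
    return (np.c_[n,np.ones(len(n))]*z[:,None])@Rm.T+p
def proj(name,P):
    K,D,p,Rm=cam(name); c=(np.asarray(P,float).reshape(-1,3)-p)@Rm
    return cv2.projectPoints(c.reshape(-1,1,3),np.zeros(3),np.zeros(3),K,D)[0].reshape(-1,2)
def cloud(name,d):
    v,u=np.mgrid[0:400,0:640]; return pts(name,d,np.c_[u.ravel(),v.ravel()]).reshape(400,640,3)
E
python3 - <<'E'
from h import *
for n in ('top','side'):
    print(env.camera_model(n)); snap(n,n+'0')
print(env.current_time(),env.current_tool_pos(),env.current_tool_rot(),env.current_force())
E
```

```text
pics
{'vertical_fov': 49.89470898582828, 'cx': 310.2983521240261, 'cy': 197.03087291525185, 'distortion': array([-0.04242746,  0.        ,  0.        ,  0.        ,  0.        ]), 'position': array([0.50712558, 0.00656588, 1.16834218]), 'attitude': array([-176.14766294,    0.9926916 ,  -88.45052519])}
{'vertical_fov': 46.176070520678984, 'cx': 315.10917603445085, 'cy': 199.54401189340828, 'distortion': array([-0.05388155,  0.        ,  0.        ,  0.        ,  0.        ]), 'position': array([0.8576239 , 1.07279192, 0.67738558]), 'attitude': array([-118.56754807,   -0.9552271 ,  165.17921139])}
0.1 [0.28704501 0.58254688 0.23049677] [ -85.73271637   89.9096813  -111.95911791] [-0.15484038 -0.13535721  0.38386812]
```

View pics/top0.png

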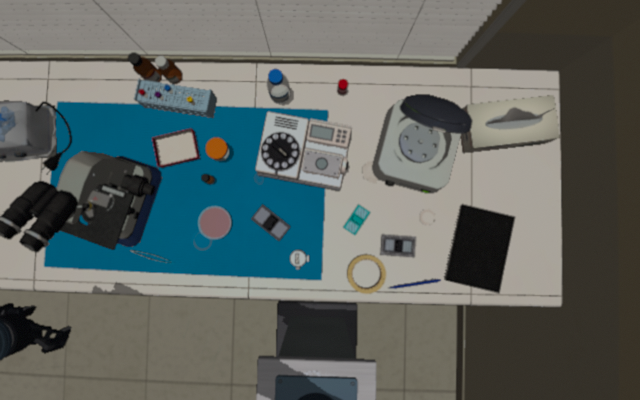

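View pics/side0.png

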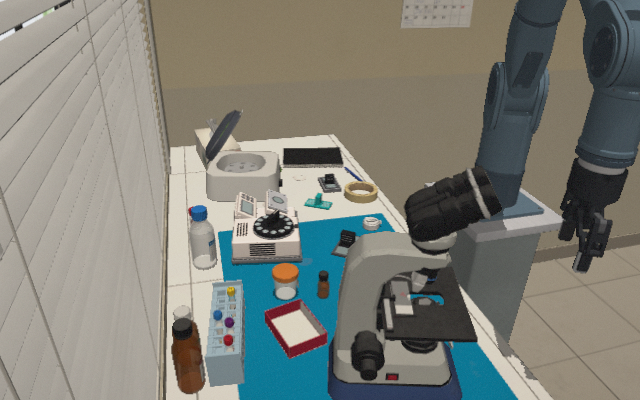

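The top picture shows the photometer at about (303,150), with the wheel at (280,150) and the port at (322,163). There are three slide-like things: dark at (270,221), dark at (398,245) and turquoise at (357,219). I'll compare them in close crops and by measured size.

Run:
```python
from h import *
z=np.load('pics/top0.npz'); im,d=z['im'],z['d']
a=cv2.resize(im[190:265,240:430],None,fx=4,fy=4,interpolation=cv2.INTER_CUBIC)
b=cv2.resize(im[105:195,250:360],None,fx=5,fy=5,interpolation=cv2.INTER_CUBIC)
cv2.imwrite('pics/cropA.png',a[:,:,::-1]);cv2.imwrite('pics/cropB.png',b[:,:,::-1])
for n in ('check_slide','slide_dock','photometer','filter_wheel','port_face'):
    for c in ('top',):
        for m in env.masks_of(c,n): 
            P=pts(c,d,np.argwhere(m['mask'])[:,::-1]); 
            print(n,round(m['confidence'],2),m['rect'],m['mask'].sum(),P.mean(0).round(3),P[:,2].max().round(3), cv2.minAreaRect((P[:,:2]*1000).astype(np.float32)))
```

```text
check_slide 0.81 [343.1, 204.3, 23.3, 30.1] 414 [ 0.526 -0.096  0.008] 0.036 ((526.0145874023438, -96.9973373413086), (41.509918212890625, 76.58279418945312), 54.037841796875)
check_slide 0.74 [252.1, 206.3, 39.2, 31.9] 691 [0.512 0.133 0.018] 1.168 ((500.3792724609375, 100.84996032714844), (174.16746520996094, 73.52334594726562), 71.20606994628906)
check_slide 0.72 [383.0, 235.6, 28.7, 18.0] 433 [ 0.464 -0.208  0.018] 1.168 ((472.85296630859375, -119.18177795410156), (256.98321533203125, 43.68038558959961), 84.4008560180664)
slide_dock 0.57 [378.8, 235.3, 36.7, 22.5] 294 [ 0.462 -0.207  0.013] 1.168 ((468.6795959472656, -122.72207641601562), (263.5679626464844, 57.496517181396484), 85.74535369873047)
photometer 0.72 [253.1, 113.4, 97.4, 77.8] 5727 [0.699 0.049 0.07 ] 1.168 ((660.4995727539062, 56.12403869628906), (242.44549560546875, 290.84710693359375), 82.35978698730469)
filter_wheel 0.88 [259.0, 129.2, 37.4, 43.8] 1073 [0.696 0.108 0.085] 1.168 ((618.4608154296875, 86.51885986328125), (257.6806640625, 93.55587768554688), 15.72880744934082)
filter_wheel 0.43 [303.7, 153.1, 37.9, 21.9] 731 [0.665 0.002 0.088] 1.168 ((600.95947265625, 10.767452239990234), (91.93305969238281, 184.58639526367188), 81.85872650146484)
port_face 0.6 [303.0, 152.0, 40.8, 23.9] 748 [ 0.665 -0.     0.087] 1.168 ((601.4135131835938, 11.626300811767578), (92.74961853027344, 183.9486083984375), 79.99349975585938)
```

View pics/cropA.png

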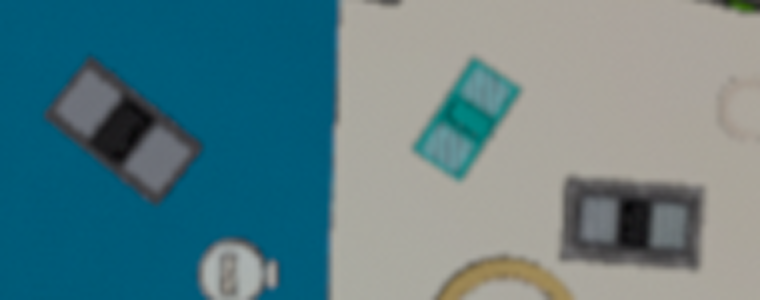

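View pics/cropB.png

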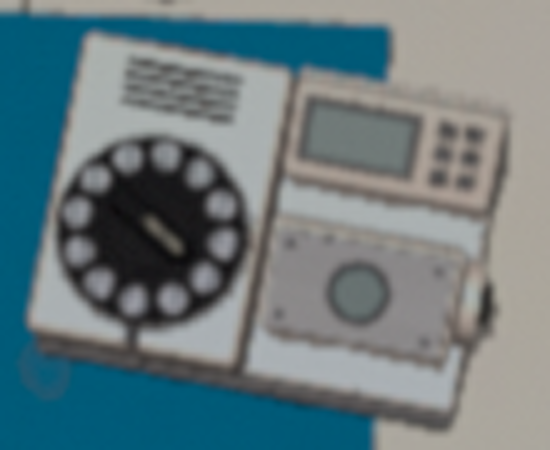

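The choice is the dark slide at (398,245). It is the smaller dark one and it lies in the grey dock. The bigger dark one at (270,221) lies loose, and (357,219) is turquoise. The wheel pointer stands about 60° counterclockwise of the mark, which is at (277,172). Next I'll measure precisely.

```bash
cat > meas.py <<'E'
from h import *
def minrect(P): 
    (c,s,a)=cv2.minAreaRect((P[:,:2]*1000).astype(np.float32)); return np.round(c,1),np.round(s,1),round(a,2)
S={}
for n in ('top','side'):
    fr=[env.get_image(n) for _ in range(4)]
    D=np.array([f[1] for f in fr]); D[D==0]=np.nan
    import warnings; warnings.simplefilter('ignore')
    d=np.nanmedian(D,0); S[n]=(fr[-1][0],cloud(n,d)); print(n,'noise',np.nanmedian(np.nanstd(D,0)))
    np.savez('pics/cl_'+n+'.npz',im=fr[-1][0],C=S[n][1])
    C=S[n][1]
    for t in ('port_face','filter_wheel','check_slide','slide_dock','photometer'):
        for m in env.masks_of(n,t):
            k=m['mask']; P=C[k]; P=P[np.isfinite(P).all(1)]
            print(n,t,round(m['confidence'],2),m['rect'],len(P),np.median(P,0).round(4),minrect(P[P[:,2]<0.3]))
            np.savez('pics/m_%s_%s_%d.npz'%(n,t,int(m['rect'][0])),k=k)
E
python3 meas.py
```

```text
top noise 0.0017254561
top port_face 0.75 [304.1, 151.8, 35.3, 25.1] 729 [0.6662 0.0025 0.0851] (array([666.6,   1.6]), array([91., 51.]), 80.02)
top check_slide 0.9 [344.1, 203.2, 26.0, 33.4] 439 [ 0.5256 -0.0965  0.0043] (array([525.8, -97.4]), array([41.6, 78.6]), 58.54)
top check_slide 0.72 [383.1, 234.6, 28.4, 17.9] 413 [ 0.4625 -0.2044  0.0117] (array([ 462.1, -208.9]), array([74.5, 40.3]), 85.82)
top check_slide 0.62 [253.8, 204.1, 37.2, 33.0] 647 [0.5124 0.1319 0.008 ] (array([512., 134.]), array([97.1, 50.3]), 54.88)
top check_slide 0.32 [200.3, 175.8, 15.2, 5.4] 115 [0.6224 0.2991 0.052 ] (array([623.5, 302.9]), array([22.5, 25.4]), 76.09)
top slide_dock 0.65 [379.8, 239.1, 35.5, 17.2] 331 [ 0.4577 -0.2092  0.01  ] (array([ 461.6, -210.9]), array([95.4, 57.1]), 87.35)
top photometer 0.74 [253.6, 112.7, 98.7, 78.5] 5727 [0.6978 0.0488 0.0686] (array([709.2,  50. ]), array([245.9, 184. ]), 78.41)
side noise 0.0014630163
side port_face 0.68 [266.9, 184.3, 20.4, 28.8] 313 [0.6669 0.0059 0.085 ] (array([658.3, -53.7]), array([289.5,  48.5]), 81.97)
side filter_wheel 0.61 [252.3,
[... 184 characters left out ...]
ay([ 457.9, -224. ]), array([113.2,  42.7]), 87.14)
side check_slide 0.57 [333.7, 229.2, 25.7, 29.2] 404 [0.5238 0.1441 0.0125] (array([514.5, 128.1]), array([111.1,  47.5]), 54.66)
side check_slide 0.54 [303.6, 191.8, 28.8, 19.8] 242 [ 0.5291 -0.0888  0.0046] (array([524.8, -99.8]), array([49. , 75.6]), 58.94)
side slide_dock 0.6 [318.0, 181.4, 21.5, 11.0] 143 [ 0.4767 -0.1718  0.0081] (array([ 461.6, -207.2]), array([91.2, 53.7]), 87.41)
side photometer 0.81 [230.3, 188.7, 76.0, 74.1] 4318 [0.7156 0.128  0.0667] (array([697.2, -22.4]), array([378.9, 179.6]), 82.03)
side photometer 0.24 [251.6, 209.3, 41.8, 29.8] 775 [0.7002 0.1228 0.0803] (array([698.1, 111.5]), array([93.2, 94. ]), 20.91)
```

```bash
cat > rect.py <<'E'
from h import *
def warp(cam_,im,o,ex,ey,w=0.14,res=0.0005):
    # image on plane through o: rows go down along -ex, columns right along -ey
    n=int(w/res); g=(np.arange(n)-n/2+.5)*res
    P=o+(-g)[:,None,None]*ex+(-g)[None,:,None]*ey
    uv=proj(cam_,P.reshape(-1,3)).astype(np.float32).reshape(n,n,2)
    return cv2.remap(im,uv[...,0],uv[...,1],cv2.INTER_CUBIC)
E
python3 - <<'E'
from h import *; from rect import *; import glob
def plane(P,it=6,t=.003):
    P=P[np.isfinite(P).all(1)]; k=np.ones(len(P),bool)
    for _ in range(it):
        c=np.median(P[k],0) if _==0 else P[k].mean(0); n=np.linalg.svd(P[k]-P[k].mean(0))[2][2]; n*=np.sign(n[2]); c=P[k].mean(0)
        r=(P-c)@n; k=np.abs(r)<t
    return c,n,k.sum()
for n,u in (('top',304),('side',266)):
    z=np.load(f'pics/cl_{n}.npz'); C=z['C']; k=np.load(f'pics/m_{n}_port_face_{u}.npz')['k'].astype(np.uint8)
    k=cv2.erode(k,np.ones((3,3)))>0
    P=C[k]; P=P[(abs(P[:,2]-.085)<.03)]
    c,nn,ct=plane(P); print(n,'plane',c.round(4),nn.round(4),ct,len(P),'slope',np.degrees(np.arccos(nn[2])).round(2),'az',np.degrees(np.arctan2(nn[1],nn[0])).round(1))
    # housing deck, table heights
    for nm,lo in (('deck',[.62,.80,.06,.165]),('table',[.40,.44,.0,.1]),('tableR',[.40,.43,-.2,-.1])):
        q=C.reshape(-1,3); q=q[(q[:,0]>lo[0])&(q[:,0]<lo[1])&(q[:,1]>lo[2])&(q[:,1]<lo[3])]
        if nm=='deck': q=q[abs(q[:,2]-.066)<.006]
        else: q=q[abs(q[:,2])<.02]
        print(n,nm,np.median(q[:,2]).round(4),len(q))
im={n:np.load(f'pics/cl_{n}.npz')['im'] for n in('top','side')}
ez=np.array([0,0,1.]); 
y=np.radians(-10); ex=np.array([np.cos(y),np.sin(y),0]); ey=np.array([-np.sin(y),np.cos(y),0])
ws=[]
for n in im:
    ws.append(warp(n,im[n],np.array([.70,.115,.066+.0]),ex,ey,.14))
y=np.radians(-3); ex2=np.array([np.cos(y),np.sin(y),0]); ey2=np.array([-np.sin(y),np.cos(y),0])
for n in im: ws.append(warp(n,im[n],np.array([.462,-.209,.010]),ex2,ey2,.14))
cv2.imwrite('pics/w1.png',np.vstack([np.hstack(ws[:2]),np.hstack(ws[2:])])[:,:,::-1])
E
```

```text
top plane [0.6659 0.0026 0.085 ] [-0.3563  0.0606  0.9324] 599 605 slope 21.19 az 170.3
top deck 0.0669 1225
top table 0.0009 381
top tableR -0.0012 279
side plane [0.6661 0.0059 0.0849] [-0.3603  0.0576  0.931 ] 233 233 slope 21.4 az 170.9
side deck 0.0667 900
side table 0.0029 171
side tableR 0.0003 44
```

View pics/w1.png

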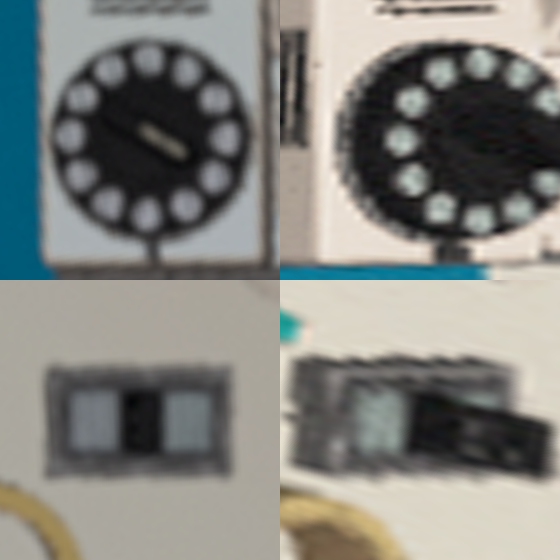

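Run:
```python
from h import *; from rect import *
z=np.load('pics/cl_top.npz'); im,C=z['im'],z['C']
zs=np.load('pics/cl_side.npz'); ims,Cs=zs['im'],zs['C']
def fr(yd): y=np.radians(yd); return np.array([np.cos(y),np.sin(y),0]),np.array([-np.sin(y),np.cos(y),0])
ex,ey=fr(-10)
res=.0005
def edge(W,rows,c0,c1):
    g=cv2.GaussianBlur(W.astype(float).sum(2),(0,0),2); gx=np.abs(np.gradient(g,axis=1))
    out=[]
    for r in rows:
        s=gx[r,c0:c1]; s=np.where(s>s.max()*.4,s,0); out.append((s*np.arange(c0,c1)).sum()/s.sum())
    rows=np.array(rows); out=np.array(out)
    for _ in range(3):
        p=np.polyfit(rows,out,1); k=abs(out-np.polyval(p,rows))<2; rows,out=rows[k],out[k]
    return p,len(rows)
o=np.array([.70,.115,.066]); W=warp('top',im,o,ex,ey,.14)
# left edge of housing: blue->white
p,n=edge(W,list(range(10,250,3)),20,65); print('left edge slope deg',np.degrees(np.arctan(p[0])),n)
Wt=W.transpose(1,0,2)
p,n=edge(Wt,list(range(60,140,2))+list(range(165,255,2)),250,275); print('front edge',np.degrees(np.arctan(p[0])),n, 'row',np.polyval(p,140))
# disc height
for nm,c in (('top',C),('side',Cs)):
    q=c.reshape(-1,3); q=q[np.isfinite(q).all(1)]
    r=np.hypot(q[:,0]-.70,q[:,1]-.113)
    for a,b in ((0,.008),(.015,.02),(.03,.043)):
        s=q[(r>=a)&(r<b)&(q[:,2]>.05)]; print(nm,a,np.percentile(s[:,2],[10,50,90]).round(4),len(s))
```

```text
left edge slope deg 1.6797336700254735 10
front edge -0.5862066442446435 85 row 261.89827730708214
top 0 [0.0997 0.1073 0.1091] 32
top 0.015 [0.0807 0.0827 0.1071] 73
top 0.03 [0.0788 0.0802 0.0816] 445
side 0 [0.0838 0.1031 0.1074] 38
side 0.015 [0.08   0.0837 0.1041] 99
side 0.03 [0.0714 0.08   0.081 ] 313
```

Run:
```python
from h import *; from rect import *
z=np.load('pics/cl_top.npz'); im=z['im']
zs=np.load('pics/cl_side.npz'); ims=zs['im']
def fr(yd): y=np.radians(yd); return np.array([np.cos(y),np.sin(y),0]),np.array([-np.sin(y),np.cos(y),0])
ex,ey=fr(-9.4); res=.0005
from scipy.optimize import least_squares
for nm,I in (('top',im),('side',ims)):
    o=np.array([.70,.113,.080]); W=warp(nm,I,o,ex,ey,.12); cv2.imwrite(f'pics/wh_{nm}.png',W[:,:,::-1])
    g=W.astype(float).mean(2); n=len(g)
    m=(g>(110 if nm=='top' else 120)).astype(np.uint8)
    k,lab,st,ce=cv2.connectedComponentsWithStats(m)
    pts_=[]
    for i in range(1,k):
        dx=-(ce[i][1]-n/2+.5)*res; dy=-(ce[i][0]-n/2+.5)*res
        if 100<st[i][4]<900: pts_.append((dx,dy))
    pts_=np.array(pts_); 
    f=lambda p: np.hypot(pts_[:,0]-p[0],pts_[:,1]-p[1])-p[2]
    r=least_squares(f,[0,0,.038],loss='soft_l1',f_scale=.001)
    c=o+r.x[0]*ex+r.x[1]*ey; a=np.degrees(np.arctan2(pts_[:,1]-r.x[1],pts_[:,0]-r.x[0]))
    print(nm,len(pts_),c.round(4),r.x[2].round(4),(f(r.x)*1000).round(1),(np.sort(a)%30).round(1))
# pointer line at bar top
o=np.array([.70,.113,.1065]); W=warp('top',im,o,ex,ey,.12); cv2.imwrite('pics/wh_bar.png',W[:,:,::-1])
g=W.astype(float).mean(2); n=len(g); m=np.zeros_like(g); 
v,u=np.mgrid[0:n,0:n]; 
ws=[W]+[warp(nm,I,np.array([.666,.003,.085]),(lambda n_:(n_/np.linalg.norm(n_)))(np.array([.931*np.cos(np.radians(-9.4)),.931*np.sin(np.radians(-9.4)),.364])),ey,.12) for nm,I in(('top',im),('side',ims))]
ws.append(warp('side',ims,o,ex,ey,.12))
cv2.imwrite('pics/w2.png',cv2.resize(np.vstack([np.hstack(ws[:2]),np.hstack(ws[2:])]),None,fx=1.2,fy=1.2)[:,:,::-1])
```

```text
top 12 [0.6982 0.1094 0.08  ] 0.0385 [ 0.6  0.1 -0.4 -0.1 -0.1 -0.1  0.1  0.1 -0.2 -0.3  0.3  0.2] [28.5 28.1 28.3 28.7 28.7 28.4 28.8 28.2 28.4 28.9 28.8 28.8]
side 7 [0.6978 0.1077 0.08  ] 0.0386 [-0.1  0.   0.1  0.2 -0.1 -0.2  0.2] [29.  29.7 29.4 29.4 29.  28.4 28.4]
```

View pics/w2.png

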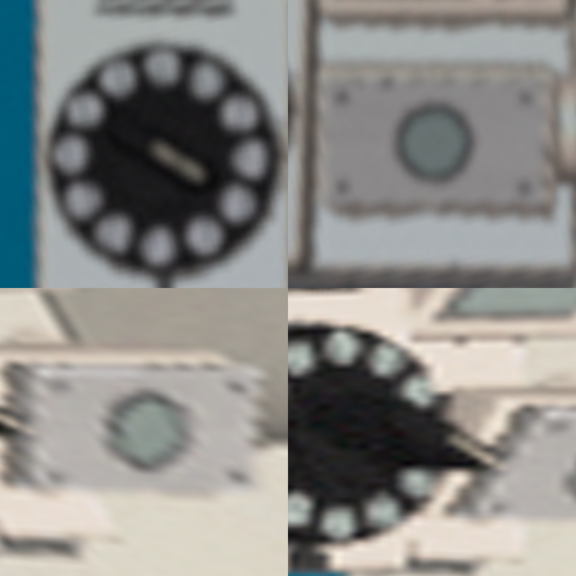

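Run:
```python
from h import *; from rect import *
im=np.load('pics/cl_top.npz')['im']; ims=np.load('pics/cl_side.npz')['im']
def fr(yd): y=np.radians(yd); return np.array([np.cos(y),np.sin(y),0]),np.array([-np.sin(y),np.cos(y),0])
ex,ey=fr(-3)
ws=[warp(n,I,np.array([.462,-.209,h]),ex,ey,.11,.0004) for n,I in(('top',im),('side',ims)) for h in (.010,.0385)]
for w in ws: w[137,::4]=[255,0,0]; w[::4,137]=[255,0,0]
cv2.imwrite('pics/w3.png',np.vstack([np.hstack(ws[:2]),np.hstack(ws[2:])])[:,:,::-1])
```

```text
(no output)
```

View pics/w3.png

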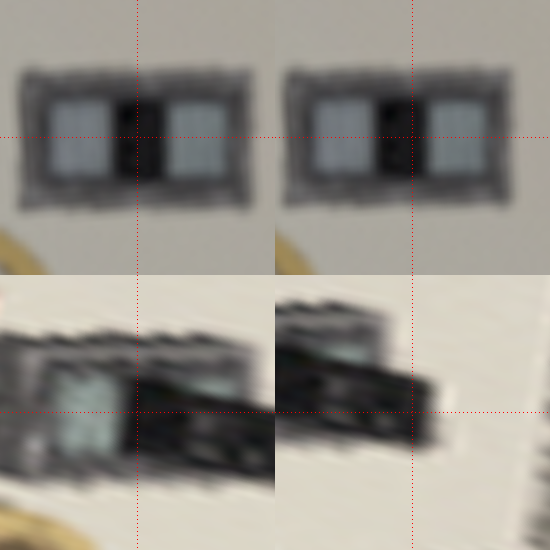

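```bash
cat >> h.py <<'E'
def ori(n,jaw):
    """tool x = -n, tool y = jaw (made perpendicular)"""
    x=-np.array(n,float); x/=np.linalg.norm(x); y=np.array(jaw,float); y-=x*(x@y); y/=np.linalg.norm(y)
    return R.from_matrix(np.c_[x,y,np.cross(x,y)]).as_euler('xyz',degrees=True)
def dirv(deg): a=np.radians(deg); return np.array([np.cos(a),np.sin(a),0])
YAW=-9.4; SL=21.3
WC=np.array([.698,.1087]); PORT=np.array([.6667,.0021,.085]); SLD=np.array([.4615,-.2093]); SY=-3.5
EX=dirv(YAW);EY=dirv(YAW+90);UP=np.array([0,0,1.])
N=np.cos(np.radians(SL))*UP-np.sin(np.radians(SL))*EX
E
python3 - <<'E'
from h import *
print(env.current_time(), env.current_force())
for s in (0,180):
    for nm,p,n,j in [('w0',[*WC,.12],UP,YAW+90+59),('w1',[*WC,.085],UP,YAW+90),('sl',[*SLD,.014],UP,SY+90),('po',PORT+.05*N,N,YAW+90),('po',PORT+.005*N,N,YAW+90),('via',[.33,.3,.35],UP,90),('via2',[.45,.1,.35],UP,YAW+90+59)]:
        q=env.ik(p,ori(n,dirv(j+s))); print(s,nm,None if q is None else np.round(q,0))
E
```

```text
1.25 [-0.05966709  0.78715187 -0.4995212 ]
0 w0 [ -7.  43.  -9.  83.   8.  55. 122.]
0 w1 [-15.  45.   4.  84.  -4.  51.  71.]
0 sl [ 15.  38.   6. 116.  -8.  26. 113.]
0 po [-12.  29.   6. 112.  10.  19.  64.]
0 po [-10.  34.   4. 110.  15.  15.  60.]
0 via [-47.   3.  -1. 108.   0.  68.  42.]
0 via2 [-23.   5.   5. 107.  -0.  68. 122.]
180 w0 [-31.  46.  30.  84. -25.  56. -35.]
180 w1 [-35.  51.  37.  85. -35.  55. -87.]
180 sl [  3.  40.  21. 117. -29.  28. -48.]
180 po [-36.  34.  37. 113. -40.  22. -71.]
180 po [-36.  41.  39. 112. -57.  22. -57.]
180 via [ -79.    2.   32.  110.   -1.   68. -136.]
180 via2 [-47.   4.  31. 108.  -3.  68. -55.]<sys>:0: UserWarning: Gimbal lock detected. Setting third angle to zero since it is not possible to uniquely determine all angles.
```

```bash
python3 - <<'E' 2>&1 | grep -v -i gimbal
from h import *
o=ori(UP,dirv(YAW+90+59))
env.move_gripper(.45)
env.move_straight([.33,.30,.34],max_speed=.3)
env.reach([.50,.11,.30],o)
env.move_straight([*WC,.16],o,max_speed=.3)
snap('top','top1'); snap('side','side1')
print(env.current_time(),env.current_tool_pos(),env.current_force(),env.current_opening())
E
```

```text
5.675 [0.69775877 0.10918342 0.16158903] [0.0987865  0.60981662 0.31949655] 0.45061832752747044
```

Run:
```python
import cv2,numpy as np
a=cv2.imread('pics/top1.png')[90:210,220:380]; b=cv2.imread('pics/side1.png')[110:270,200:360]
cv2.imwrite('pics/v1.png',np.hstack([cv2.resize(a,(400,300)),cv2.resize(b,(300,300))]))
```

```text
(no output)
```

View pics/v1.png

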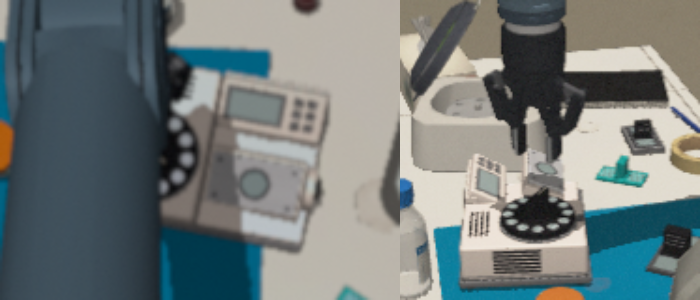

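The side picture shows the open fingers right above the grip bar (crop 545,195). I'll descend, grip and turn.

```bash
python3 - <<'E' 2>&1 | grep -v -i gimbal
from h import *
o=ori(UP,dirv(YAW+90+59))
print('hit',env.move_straight([*WC,.0875],o,max_speed=.1,guard=8))
print(env.current_tool_pos(),env.current_force())
env.move_gripper(0,20)
env.hold(.2)
print(env.current_opening(),env.current_tool_pos(),env.current_force(),env.current_ft_torque(),env.current_time())
snap('side','side2')
E
python3 -c "
import cv2
cv2.imwrite('pics/v2.png',cv2.resize(cv2.imread('pics/side2.png')[130:270,200:360],None,fx=4,fy=4,interpolation=2))"
```

```text
hit False
[0.69856143 0.10871724 0.08810069] [-0.0338887  -0.14211308  0.33249679]
0.14991890744562913 [0.69842622 0.10886538 0.08837684] [-1.40157434 -0.38326942  5.35174947] [0.01600815 0.3712985  0.03193027] 7.0917
```

View pics/v2.png

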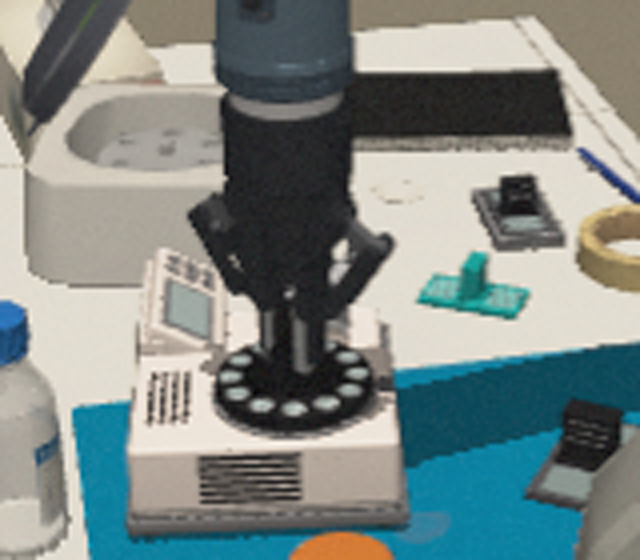

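Gripped: the opening of 12.7 mm matches the 13 mm bar, and the side forces are small. Now turning clockwise.

```bash
python3 - <<'E' 2>&1 | grep -v -i gimbal
from h import *
for a in (45,30,15,7,0):
    env.move_straight([*WC,.0882],ori(UP,dirv(YAW+90+a)),max_speed=.05)
    print(a,np.round(env.current_force(),1),np.round(env.current_ft_torque(),2),np.round(env.current_tool_pos(),4),env.current_time())
env.hold(.2)
print(np.round(env.current_force(),1),np.round(env.current_ft_torque(),2),env.current_opening(),R.from_euler('xyz',env.current_tool_rot(),degrees=True).as_matrix()[:,1])
E
```

```text
45 [1.2 0.  1.5] [ 0.04 -0.35 -0.01] [0.6984 0.1089 0.0884] 7.5333
30 [2.1 0.8 2.7] [ 0.1  -0.39 -0.06] [0.6984 0.1088 0.0884] 7.9417
15 [1.1 0.9 2.3] [ 0.13 -0.47  0.05] [0.6984 0.1088 0.0884] 8.35
7 [1.7 1.7 3.2] [ 0.24 -0.45 -0.07] [0.6984 0.1088 0.0884] 8.6417
0 [3.6 0.3 2.9] [ 0.26 -0.73 -0.07] [0.6984 0.1088 0.0884] 8.9167
[5. 1. 4.] [ 0.23 -0.8   0.06] 0.147759755620107 [1.60746674e-01 9.86995574e-01 4.92815855e-04]
```

```bash
python3 - <<'E' 2>&1 | grep -v -i gimbal
from h import *; from rect import *
env.move_gripper(.45); env.hold(.2)
env.move_straight([*WC,.20],max_speed=.25)
env.reach([*SLD,.20],ori(UP,dirv(SY+90)))
im,_=snap('top','top3'); ims,_=snap('side','side3'); print(env.current_time())
ws=[warp(n,I,np.array([*WC,.1065]),EX,EY,.12,.0004) for n,I in(('top',im),('side',ims))]
cv2.imwrite('pics/w4.png',np.hstack(ws)[:,:,::-1])
# filter angles
o=np.array([*WC,.080]); W=warp('top',im,o,EX,EY,.12); g=W.astype(float).mean(2); n=len(g)
k,lab,st,ce=cv2.connectedComponentsWithStats((g>110).astype(np.uint8))
P=np.array([(-(c[1]-n/2+.5),-(c[0]-n/2+.5)) for c,s in zip(ce[1:],st[1:]) if 100<s[4]<900])*.0005
P=P[abs(np.hypot(*P.T)-.0385)<.006]; c,r=cv2.minEnclosingCircle((P*1e3).astype(np.float32)); print(len(P),c,r,np.sort(np.degrees(np.arctan2(P[:,1]-c[1]/1e3,P[:,0]-c[0]/1e3))%30).round(1))
E
```

```text
11.8583
10 (0.05402928963303566, 0.8302308320999146) 38.635826110839844 [ 0.3  0.5  1.3 29.3 29.3 29.6 29.7 29.7 29.8 29.8]
```

View pics/w4.png

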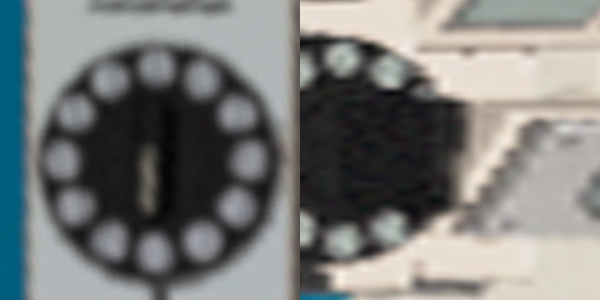

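View pics/top3.png

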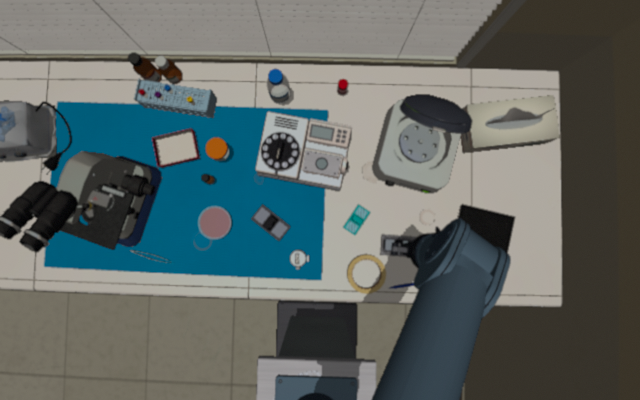

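View pics/side3.png

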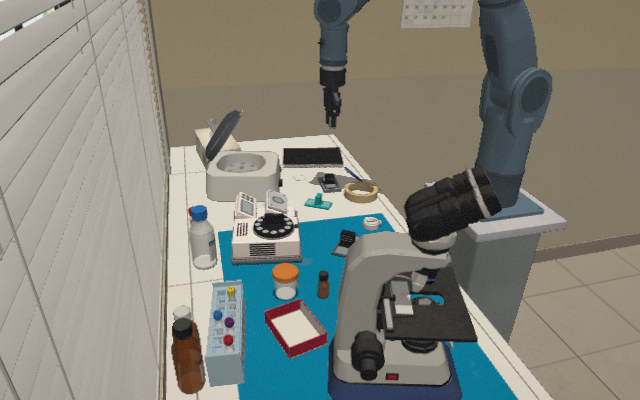

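The pointer line at warp (150,180) now points at the index mark (160,290). The filter pattern is at about 0° modulo 30, so the wheel has clicked in. Next is the slide.

```bash
python3 - <<'E' 2>&1 | grep -v -i gimbal
from h import *
o=ori(UP,dirv(SY+90))
env.move_straight([*SLD,.07],o,max_speed=.25)
print('hit',env.move_straight([*SLD,.0145],o,max_speed=.08,guard=6))
print(env.current_tool_pos(),env.current_force())
env.move_gripper(0,60); env.hold(.2)
print(env.current_opening(),env.current_tool_pos(),np.round(env.current_force(),2),np.round(env.current_ft_torque(),2),env.current_time())
snap('side','side4')
env.move_straight([*SLD,.12],o,max_speed=.12)
print(env.current_opening(),np.round(env.current_force(),2),np.round(env.current_ft_torque(),2))
snap('side','side5'); snap('top','top5'); print(env.current_time())
E
python3 -c "
import cv2,numpy as np
a=[cv2.resize(cv2.imread('pics/%s.png'%n)[y:y+100,x:x+100],None,fx=4,fy=4,interpolation=2) for n,x,y in(('side4',280,110),('side5',280,100))]
cv2.imwrite('pics/v5.png',np.hstack(a))"
```

```text
hit False
[ 0.46159667 -0.20954792  0.01460526] [-0.56231971  0.68611285 -0.14788816]
0.1541329218140977 [ 0.46195496 -0.20952195  0.01509633] [-0.81  0.44  6.22] [ 0.1   0.16 -0.01] 13.9083
0.15492833492575994 [ 0.02  0.2  -1.12] [0.   0.01 0.03]
15.0833
```

View pics/v5.png

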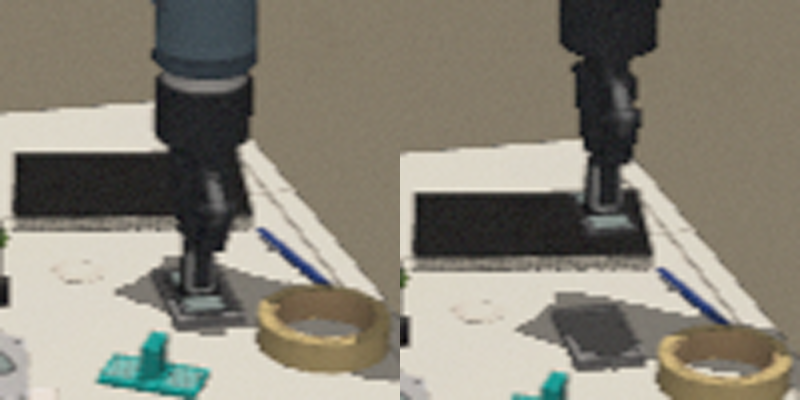

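```bash
cat >> h.py <<'E'
SOFF=.0096
def slide_corners(ox=0,oy=0):
    T=R.from_euler('xyz',env.current_tool_rot(),degrees=True).as_matrix(); p=np.array(env.current_tool_pos())
    n=-T[:,0]; ey=T[:,1]; ex=np.cross(ey,n); c=p-SOFF*n+ox*ex+oy*ey
    return c,ex,ey,n,[np.array([c+n*h+a*.02*ex+b*.038*ey for a,b in((1,1),(1,-1),(-1,-1),(-1,1))]) for h in(0,.005)]
def overlay(name,fn,quads,box,f=5):
    im,d=snap(name,fn); x,y,w,h=box
    I=cv2.resize(im[y:y+h,x:x+w],None,fx=f,fy=f,interpolation=cv2.INTER_CUBIC)[:,:,::-1].copy()
    J=I.copy()
    for q,c in quads:
        uv=(proj(name,q)-[x,y]+.5)*f; cv2.polylines(J,[uv.round().astype(np.int32).reshape(-1,1,2)],True,c,1)
    cv2.imwrite('pics/%s_ov.png'%fn,np.hstack([I,J])); return im,d
E
python3 - <<'E' 2>&1 | grep -v -i gimbal
from h import *
o=ori(N,dirv(YAW+90))
t=PORT+(SOFF+.03)*N
env.move_straight([.53,-.10,.20],o,max_speed=.25)
env.move_straight(t+.05*N,o,max_speed=.25)
env.move_straight(t,o,max_speed=.15)
env.hold(.1)
c,ex,ey,n,q=slide_corners()
print(c.round(4),n.round(3),(c-PORT)@np.c_[EX,EY,N],env.current_time())
pq=np.array([PORT+a*.026*np.cross(EY,N)+b*.046*EY for a,b in((1,1),(1,-1),(-1,-1),(-1,1))])
overlay('side','side6',[(q[0],(0,0,255)),(q[1],(0,255,0)),(pq,(255,0,0))],(230,150,80,80))
overlay('top','top6',[(q[0],(0,0,255)),(q[1],(0,255,0)),(pq,(255,0,0))],(270,120,80,80))
E
```

```text
[0.6561 0.0032 0.1142] [-0.36   0.06   0.931] [-0.01060982 -0.00065843  0.03104025] 17.1917
```

View pics/side6_ov.png

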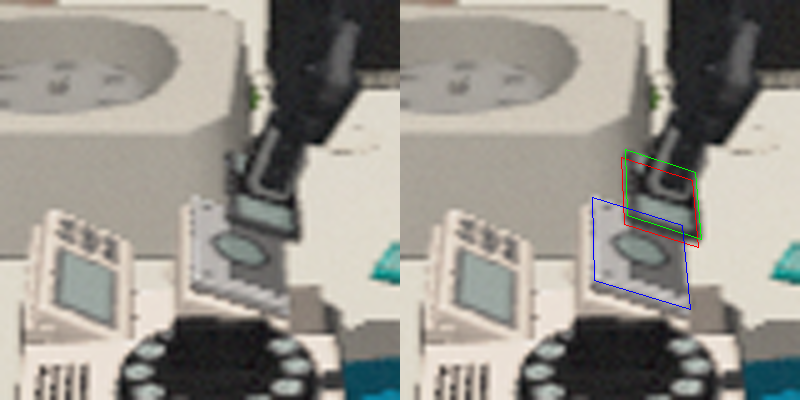

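View pics/top6_ov.png

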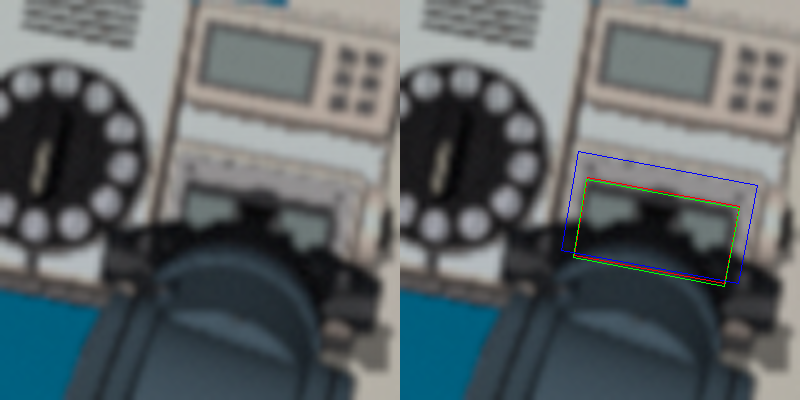

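The overlays agree with the camera within about 1 px: the slide is held square and centred in both views. I'll go down to first contact and check centring there.

```bash
python3 - <<'E' 2>&1 | grep -v -i gimbal
from h import *
o=ori(N,dirv(YAW+90))
env.move_straight(PORT+(SOFF+.006)*N,o,max_speed=.1)
env.hold(.1); print('free',np.array(env.current_force())@N)
print('hit',env.move_straight(PORT+(SOFF-.005)*N,o,max_speed=.02,guard=1.8))
env.hold(.1); p=np.array(env.current_tool_pos())
print('N-height of TCP',(p-PORT)@N,np.array(env.current_force())@N,np.round(env.current_ft_torque(),2),env.current_time())
c,ex,ey,n,q=slide_corners()
print((c-PORT)@ex,(c-PORT)@ey)
pq=np.array([PORT+a*.026*ex+b*.046*ey for a,b in((1,1),(1,-1),(-1,-1),(-1,1))])
overlay('side','side7',[(q[0],(0,0,255)),(q[1],(0,255,0)),(pq,(255,0,0))],(245,165,60,60),7)
overlay('top','top7',[(q[0],(0,0,255)),(q[1],(0,255,0)),(pq,(255,0,0))],(290,130,60,60),7)
E
```

```text
free -0.9955924603444474
hit True
N-height of TCP 0.007618677532582173 2.631934737858256 [ 0.02 -0.02  0.03] 18.325
0.00020132545543906063 0.00017523186126999714
```

View pics/side7_ov.png

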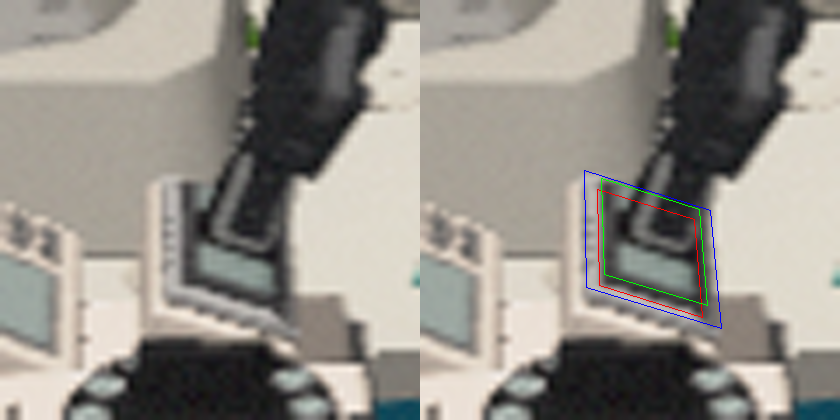

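View pics/top7_ov.png

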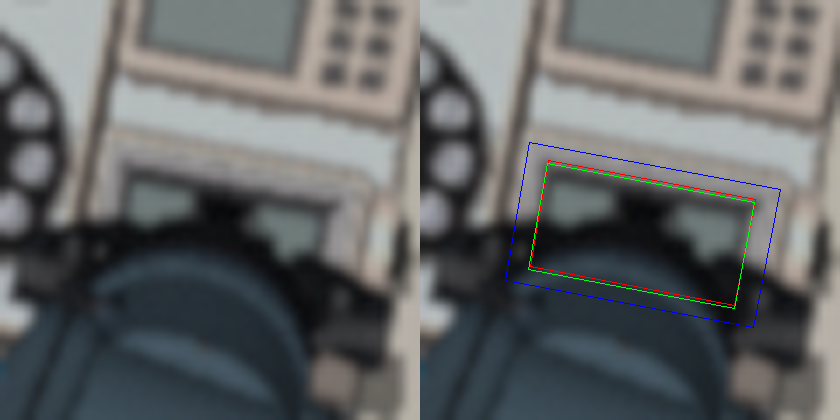

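Run:
```python
from h import *; from rect import *
im=np.load('pics/top7.npz')['im']; ims=np.load('pics/side7.npz')['im']
ex=np.cross(EY,N); ws=[]
for n,I in(('top',im),('side',ims)):
    for h in (-.001,.004):
        w=warp(n,I,PORT+h*N,ex,EY,.11,.0004).copy(); w[137,::6]=[255,0,0]; w[::6,137]=[255,0,0]
        # expected outlines: plate or slide
        a,b=((.026,.046) if h<0 else (.02,.038)); ca=int(round(a/.0004)); cb=int(round(b/.0004))
        for r in(137-ca,137+ca): w[r,137-cb:137+cb:3]=[255,0,255]
        for c in(137-cb,137+cb): w[137-ca:137+ca:3,c]=[255,0,255]
        ws.append(w)
cv2.imwrite('pics/w7.png',cv2.resize(np.vstack([np.hstack(ws[:2]),np.hstack(ws[2:])]),None,fx=1.08,fy=1.08)[:,:,::-1])
```

```text
(no output)
```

View pics/w7.png

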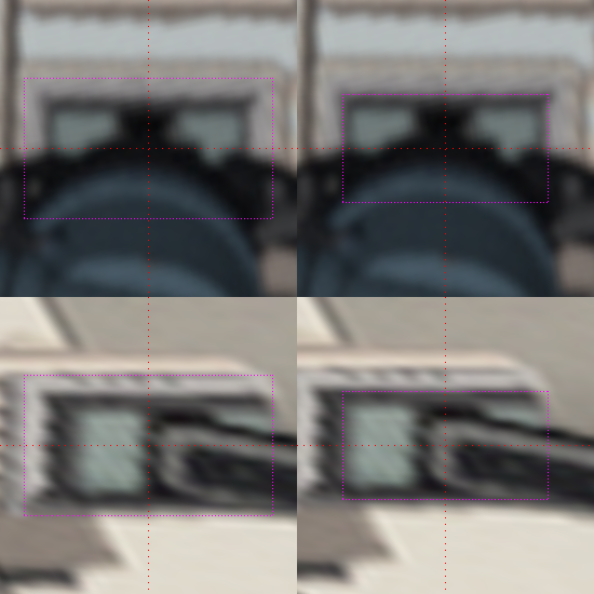

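Slide and plate match their expected outlines, except that the slide sits about 1 mm down-slope. I'll lift, shift 1 mm up-slope and press.

```bash
python3 - <<'E' 2>&1 | grep -v -i gimbal
from h import *
o=ori(N,dirv(YAW+90)); ex=np.cross(EY,N); P=PORT+.0009*ex
env.move_straight(PORT+(SOFF+.005)*N,o,max_speed=.05)
env.move_straight(P+(SOFF+.005)*N,o,max_speed=.05); env.hold(.1)
f0=np.array(env.current_force())@N; print('f0',f0)
env.move_straight(P+.0095*N,o,max_speed=.05)
for h in np.arange(.009,.0005,-.0005):
    env.move_straight(P+h*N,o,max_speed=.03); env.hold(.08)
    p=np.array(env.current_tool_pos()); F=np.array(env.current_force())
    print(round(h,4),((p-P)@N).round(5),'net',(F@N-f0).round(2),'lat',(F@ex).round(1),(F@EY).round(1),np.round(env.current_ft_torque(),2),env.current_opening().__round__(3))
    if F@N-f0>11: break
print(env.current_time())
E
```

```text
f0 -0.636338068432428
0.009 0.00899 net -0.46 lat 0.1 -0.2 [ 0.08  0.45 -0.01] 0.145
0.0085 0.00855 net 2.42 lat -1.4 0.9 [ 0.07  0.5  -0.01] 0.147
0.008 0.008 net 2.96 lat -1.5 -0.6 [ 0.13  0.6  -0.04] 0.151
0.0075 0.00752 net 3.31 lat -1.9 -0.4 [ 0.11  0.67 -0.04] 0.15
0.007 0.00701 net 4.92 lat -0.3 0.5 [ 0.05  0.64 -0.01] 0.149
0.0065 0.00651 net 5.0 lat -2.3 0.8 [0.05 0.71 0.  ] 0.151
0.006 0.00604 net 5.99 lat -1.7 -0.5 [ 0.1   0.74 -0.01] 0.149
0.0055 0.00551 net 6.92 lat -2.2 -0.6 [0.07 0.77 0.02] 0.147
0.005 0.00505 net 7.55 lat -2.5 -0.0 [ 0.09  0.87 -0.03] 0.15
0.0045 0.00484 net 11.65 lat -2.9 -0.3 [0.07 1.02 0.  ] 0.154
22.65
```

The plate has travelled 4 mm, from .0088 to .0048, and the sharp force rise at 11.6 N shows it is at its stop. Final look.

```bash
python3 - <<'E' 2>&1 | grep -v -i gimbal
from h import *; from rect import *
env.hold(.3)
im,_=snap('top','top8'); ims,_=snap('side','side8'); ex=np.cross(EY,N); P=PORT; ws=[]
for n,I in(('top',im),('side',ims)):
    for h in (-.004,.001):
        w=warp(n,I,PORT+h*N,ex,EY,.11,.0004).copy()
        a,b=((.026,.046) if h<0 else (.02,.038)); ca=int(round(a/.0004)); cb=int(round(b/.0004))
        for r in(137-ca,137+ca): w[r,137-cb:137+cb:3]=[255,0,255]
        for c in(137-cb,137+cb): w[137-ca:137+ca:3,c]=[255,0,255]
        ws.append(w)
A=np.vstack([np.hstack(ws[:2]),np.hstack(ws[2:])])
B=cv2.resize(ims[150:270,220:280+40],(458,550),interpolation=cv2.INTER_CUBIC)[:, :250]
cv2.imwrite('pics/w8.png',A[:,:,::-1]); 
p=np.array(env.current_tool_pos());print((p-P)@N,(p-P)@ex,(p-P)@EY,np.array(env.current_force())@N,env.current_opening(),env.current_time())
W=warp('top',im,np.array([*WC,.1065]),EX,EY,.12,.0004); cv2.imwrite('pics/w9.png',W[:,:,::-1])
E
```

```text
0.00484372513531211 0.0009031775659536081 2.7708780065097362e-05 10.838685094831428 0.14971559922765984 23.05
```

View pics/w8.png

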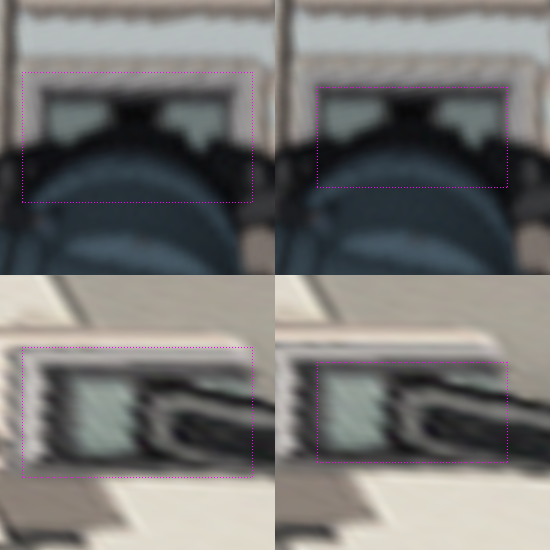

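View pics/w9.png

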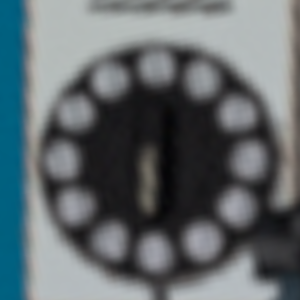

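View pics/side8.png

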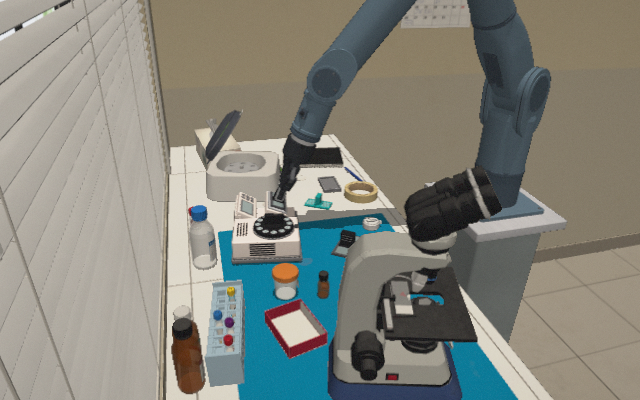

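The slide is centred within about 1 mm in both views, the wheel pointer stays at the mark, and the bystanders are where they were. Handing in.

```bash
python3 -c "
from workcell import env
env.job_done(); print(env.current_time())"
```

```text
the job is handed in; nothing more can be done
the job is handed in; nothing more can be done
```

The job is done and handed in at about 23 s of the 54 s allowed.

- **Filter wheel:** I turned it about 60° clockwise from its starting station and let go. Afterwards the pointer stood at the index mark and the filter pattern lay within about 0.5° of the station.
- **Check slide:** I took the smaller dark slide from its dock by the fin and tilted it to the plate's slope of about 21°. First contact showed it about 1 mm too low on the slope, so I lifted it, shifted it up by 0.9 mm and pressed again.
- **Pressing:** The plate went in about 4 mm, which is its full travel. The force rose sharply at the end to about 11 N, and the slide is still gripped and held there.
- **Last checks:** In both camera views the slide's outline matches the centred position to within about 1 mm. The side view still looks slightly low on the slope, which I put down to the visible thickness of the slide. The bystanders look unmoved, and no check failed.

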